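# Gauge the piston depth in a shock reservoir and lock the reading

### The arm

A 7-joint arm with a two-finger parallel gripper is mounted at the origin on the work surface. World frame = base frame: x ahead of the robot, y to its left, z up, the work surface at z = 0. Lengths are in mm, angles in rad, forces in N, time in s.
With the tool pointing down it reaches from about 400 to 875 mm from the base axis. Payload 4.4 kg.
Tool frame: the origin (TCP) lies on the front face of the gripper's body, between the roots of the fingers; the fingertips stand 73 mm ahead of it and the grasp point (between the pads) lies 54 mm ahead of it (tip_reach is the distance from the TCP to the fingertips, in mm); z points along the fingers, y is the line along which they close (so a half turn about z gives the same grasp; the last joint's range is limited). The gripper opens to 85 mm and grips with 20 to 120 N. Pads are 22 mm wide; open, the fingers measure 114 mm over their backs; the gripper's body (76 mm by 85 mm) begins 54 mm behind the grasp point. The pads swing forward as they close: fully open they stand 13 mm farther back than shut.
Start: joints at [1.101, 0.628, 0.038, 1.517, -0.027, 0.996, -0.02], TCP at [255.421, -597.727, 303.913] pointing down, gripper open.
Joint ranges: [-3.06, 3.06], [-0.37, 2.12], [-1.25, 1.32], [0.18, 2.47], [-1.1, 4.24], [0.23, 1.98], [-2.94, 2.94]. Speed limits (rad/s): [2.57, 2.57, 3.14, 3.14, 3.14, 3.14, 3.14].

### API

Orientations are given as a unit quaternion [w, x, y, z].
In Python, from bench import * gives the robot as it stands. Calls block until the motion is done:
- goto(position, orientation): joint-space move of the TCP to a pose.
- move_l(position, rot=None, speed=150, force_limit=None): straight line of the TCP; rot=None keeps the orientation; speed is the mean speed in mm/s. With force_limit (N) it stops when the force on the tool has changed by that much, and returns True; else False.
- goto_joints(angles): joint-space move.
- grip(opening, force=None): finger opening in mm; force is the grip in N (None keeps the last); returns when the fingers have stopped.
- dwell(seconds).
- inverse_kinematics(position, orientation): joint angles nearest the present ones, or None.
- read_camera(name): name is "scene" or "top" or "wrist"; returns the picture (400x640x3 uint8, blue, green, red); there is no depth.
- camera_params(name): a dict with "fx", "fy", "cx", "cy" (pixels), "extrinsics" (4x4, takes a point from camera to world coordinates); the wrist camera has in their place "T_tool_cam" (4x4, takes a point from camera to tool coordinates, whose origin is the TCP and whose axes are the flange's). Camera axes: x right, y down, z forward; pixel columns grow to the right and rows downward; lengths in mm; the calibration is good to about 2 mm. The wrist camera is an equidistant fisheye: a pixel r from the principal point sees the ray r / f radians off the axis. A picture is of the moment at which its call begins: read the wrist's pose just before it. camera_params takes no time and is no camera call.
A pose or a line that the arm cannot do raises Unreachable and nothing moves.
- sign_off(): hands the job in; it is judged then, once.
Readings, each from a call of its own:
- current_t(): time.
- current_q(): joint angles.
- current_dq(): joint speeds.
- current_joint_efforts(): joint torques, N m.
- current_ee_pos(): TCP position.
- current_ee_rot(): TCP orientation.
- current_force(): force on the tool from outside, world axes, zero at the start.
- current_torque(): the same for the moment, N m.
- current_opening(): finger opening in mm.
- current_gripper_force(): force on a finger pad.
Only numpy, scipy, OpenCV 4.12 (cv2) and the standard library are available. Lean on these libraries where they do the work, as an engineer would, in place of code of your own. Each camera call takes 0.05 s, during which the arm holds its last target. There are 200 camera calls.

### The job

A suspension reservoir stands open in the bench vise with a depth gauge clamped over its mouth. Take the gauge by its T-bar, push the probe down into the reservoir until its sprung tip rests lightly on the hidden piston (never press hard, the piston must not be driven down), and, holding it at that height, twist the bar clockwise to its stop to lock the slide. Then let go, leaving the gauge locked with its tip still resting lightly on the piston and the other things on the bench where they were.

Things in the scene. Friction and masses are not known exactly. Their poses are not given: they have to be found in the camera images.
- knob_grip (a point): centre of the gauge's black T-bar, the part to hold: a block 44 mm long, 12 mm thick, 24 mm high on top of the upright probe rod, above the vise. x: along the bar's length; y: across its thickness; z up. With the probe up it is 129 mm above the reservoir's mouth and 91 mm above the sleeve's top; nothing stands beside it.
- probe (a joint): travel of the probe down from its top position, 0 to 0.065 m, where it starts. A return spring lifts it: holding it down takes 2.5 to 4 N near the top, rising evenly by 0.3 N per 10 mm, before the tip touches anything. Unlocked and let go, it goes back up.
- knob (a joint): twist of the T-bar about the rod, rad, growing clockwise seen from above; 0 unlocked, stop at 1.35; starts at 0 to 0.3. It takes 0.14 N m up to about 0.5, then rather more (to 0.25 N m) as a brake in the sleeve bites; from 1.0 on it is locked and the slide stays at that height. Twisting does not itself move the slide.
- tip: steel ball foot, 12 mm across, at the rod's lower end, on its own spring: gives from 0.75 N, 1 mm per further 1.5 N, up to 6 mm (10 N), then solid. Its lowest point is 4 mm below its origin and, probe up, 4 mm below the reservoir's mouth. Resting lightly: 0.8 to 8 N on the piston, 3 to 4 N is best; over 15 N drives the piston down.
- mouth (a point): centre of the mouth of the upright round aluminium reservoir in the vise's jaws, 54 mm across the rim, 140 mm above the bench, z up. A flat piston lies inside at an unknown depth, 25 to 55 mm below the mouth. The gauge's steel bridge, 104 x 22 x 12 mm, lies across the mouth; on it stands a round sleeve, 25 mm across, top 38 mm above the mouth, through which the rod runs.
- vise: blue bench vise, fixed, base 150 x 110 mm, jaws 98 mm high; origin on the bench top under the reservoir's axis, which is also the probe's; z up, its screw and cross handle point to its -x.
- spray_can: bystander: grey can, 52 mm across, 160 mm high, origin under its centre
- grease_jar: bystander: white jar with black cap, 64 mm across, 60 mm high, origin under its centre
- screwdriver: bystander: screwdriver lying on the bench
- wrench: bystander: steel wrench lying on the bench
- seal_head: bystander: round stepped aluminium seal head, 42 mm across, 22 mm high, beside the vise
- bumper: bystander: black rubber ring, 36 mm across, 14 mm high, beside the vise
- hex_key: bystander: L-shaped steel hex key, 100 mm long, lying on the bench

How it is judged:
By the outcome, as a careful person would: the job done as asked, in the order asked, and still so for the second after the job is handed in, with the robot touching nothing.
It also fails if it takes over 42 s, if anything falls off the work surface, if the arm or the gripper's body presses on something with over 40 N, if the wrist force passes 120 N, or if a joint passes its speed limit or range.

## Working session

There is one attempt and no reset: what is moved stays moved. The work goes in short steps, each a Python script; the robot and the scene stay as the last script left them, time stands still between calls to the robot, and variables do not carry over. Pictures are saved under pics/ and viewed, at most 10 in all, crops included, and the job is handed in when it is done.

```bash
mkdir -p pics; ls
python3 - <<'E'
from bench import *
import cv2,numpy as np
for n in("scene","top"):
    cv2.imwrite(f"pics/{n}0.png",read_camera(n)); p=camera_params(n); print(n,{k:np.round(v,3).tolist() for k,v in p.items()})
print(camera_params("wrist")); print(current_ee_rot(),current_t(),current_opening())
E
```

```text
pics
scene {'fx': 380.154, 'fy': 380.154, 'cx': 318.505, 'cy': 193.697, 'extrinsics': [[0.818, 0.379, -0.432, 1034.057], [0.575, -0.544, 0.611, -624.862], [-0.004, -0.748, -0.664, 854.27], [0.0, 0.0, 0.0, 1.0]]}
top {'fx': 402.815, 'fy': 402.815, 'cx': 312.389, 'cy': 198.545, 'extrinsics': [[0.018, -0.984, 0.178, 345.753], [-1.0, -0.017, 0.005, 11.807], [-0.001, -0.178, -0.984, 1534.752], [0.0, 0.0, 0.0, 1.0]]}
{'fx': 309.70691628693146, 'fy': 309.70691628693146, 'cx': 316.67829241810665, 'cy': 202.9341297159317, 'T_tool_cam': array([[ 5.75511636e-05, -9.57529449e-01, -2.88335484e-01,
         7.23871102e+01],
       [ 9.99999947e-01,  1.47788839e-04, -2.91192065e-04,
        -1.29564226e-01],
       [ 3.21437744e-04, -2.88335452e-01,  9.57529406e-01,
        -7.07762234e+01],
       [ 0.00000000e+00,  0.00000000e+00,  0.00000000e+00,
         1.00000000e+00]])}
[-8.32862863e-04  9.79681603e-01  2.00557300e-01 -1.81391537e-04] 0.1 85.52313042418885
```

View pics/scene0.png

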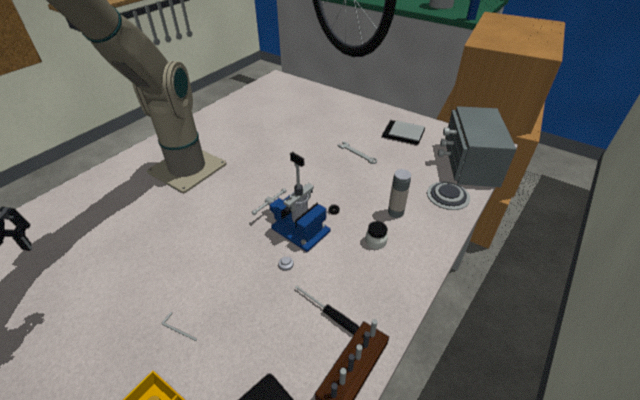

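View pics/top0.png

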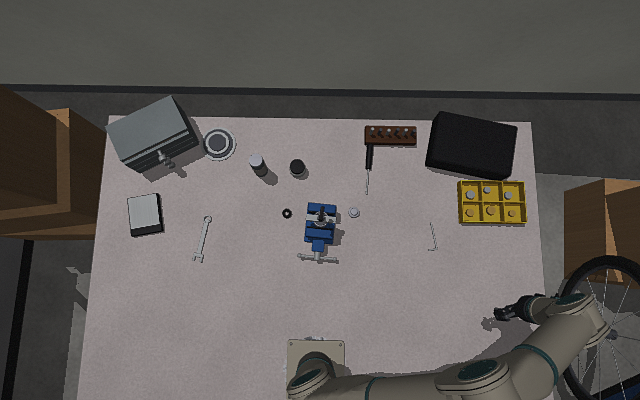

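The scene view shows the black T-bar at about (297,159) above the blue vise. In the top view it is at about (321,210). Next I'll zoom in on both and triangulate the dark blob.

```bash
cat > h.py <<'E'
from bench import *
import cv2,numpy as np
from scipy.spatial.transform import Rotation as R
def ray(n,u,v):
    p=camera_params(n);E=np.array(p["extrinsics"]);d=E[:3,:3]@[(u-p["cx"])/p["fx"],(v-p["cy"])/p["fy"],1]
    return E[:3,3],d/np.linalg.norm(d)
def onplane(n,u,v,z):
    o,d=ray(n,u,v);return o+d*(z-o[2])/d[2]
def tri(a,b):
    A=np.zeros((3,3));B=np.zeros(3)
    for o,d in(a,b):
        P=np.eye(3)-np.outer(d,d);A+=P;B+=P@o
    return np.linalg.solve(A,B)
def down(yaw): # tool z down, tool x at yaw in world
    q=(R.from_euler("z",yaw)*R.from_euler("x",np.pi)).as_quat();return [q[3],q[0],q[1],q[2]]
def wray(u,v,pos,rot):
    p=camera_params("wrist");T=p["T_tool_cam"];x,y=u-p["cx"],v-p["cy"];r=np.hypot(x,y);th=r/p["fx"]
    d=np.array([np.sin(th)*x/r,np.sin(th)*y/r,np.cos(th)]) if r>0 else np.array([0,0,1.])
    M=R.from_quat([rot[1],rot[2],rot[3],rot[0]]).as_matrix()
    return np.array(pos)+M@T[:3,3],M@T[:3,:3]@d
E
python3 - <<'E'
from h import *
s=cv2.imread("pics/scene0.png");t=cv2.imread("pics/top0.png")
a=cv2.resize(s[145:245,250:350],(400,400),interpolation=0);b=cv2.resize(t[180:280,270:370],(400,400),interpolation=0)
cv2.imwrite("pics/c1.png",np.hstack([a,b]))
c={}
for n,im,(x,y,w,h) in(("scene",s,(285,145,25,25)),("top",t,(305,195,32,32))):
    m=(im[y:y+h,x:x+w].max(2)<45).astype(np.uint8);k,l,st,ce=cv2.connectedComponentsWithStats(m)
    for i in range(1,k):
        if st[i,4]>8: print(n,st[i]+[x,y,0,0,0],ce[i]+[x,y])
E
```

```text
scene [291 153  13  13  98] [296.76530612 159.2755102 ]
top [318 207   7  15  59] [321.15254237 214.59322034]
top [308 211   8   3  18] [311.94444444 211.83333333]
top [327 213   8   3  22] [330.5        213.90909091]
```

View pics/c1.png

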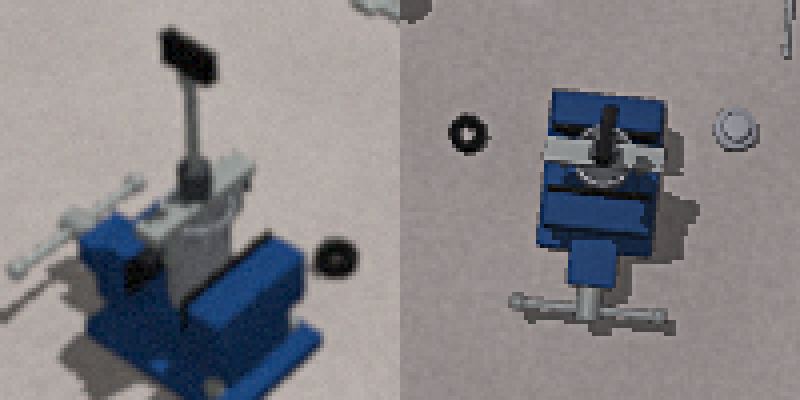

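The crops show the bar upright and lying nearly along world x: top pixels about (321.5, 206.5) to (321, 221), scene centre (296.8,159.3). I'll triangulate the centre and check the arm can make the twist.

Run:
```python
from h import *
print("tri",tri(ray("scene",296.8,159.3),ray("top",321.2,213.8)))
print("top@275",onplane("top",321.2,213.8,275),"scene@269",onplane("scene",296.8,159.3,269))
a,b=onplane("top",321.8,207,281),onplane("top",321,221,281);print("bar",a,b,np.linalg.norm(a-b),np.arctan2(*(a-b)[1::-1]))
c=onplane("scene",296.8,159.3,269)
for y0 in(0,np.pi):
    for d in(0.4,0,-.7,-1.4,-1.7):
        q=inverse_kinematics([c[0],c[1],269+54],down(y0+d));print(y0,d,None if q is None else np.round(q,2))
```

```text
tri [527.95716898  -9.73260846 268.40998617]
top@275 [525.53409248 -10.97632649 275.        ] scene@269 [529.76421296  -8.79467281 269.        ]
bar [546.33738764 -12.45292248 281.        ] [501.9113682  -10.56276666 281.        ] 44.466210683459444 -0.04252049980192356
0 0.4 [ 0.02  0.43 -0.08  1.83  0.04  0.88 -1.25]
0 0 [-0.05  0.43  0.02  1.83 -0.01  0.88 -1.6 ]
0 -0.7 [-0.19  0.44  0.21  1.83 -0.12  0.88 -2.19]
0 -1.4 [-0.34  0.46  0.44  1.84 -0.25  0.9  -2.75]
0 -1.7 [ 0.63  0.63 -1.06  1.81  0.62  1.08  2.35]
3.141592653589793 0.4 [ 0.52  0.55 -0.84  1.81  0.48  1.    1.45]
3.141592653589793 0 [ 0.46  0.52 -0.74  1.81  0.42  0.97  1.11]
3.141592653589793 -0.7 [ 0.36  0.48 -0.58  1.82  0.32  0.94  0.51]
3.141592653589793 -1.4 [ 0.25  0.46 -0.41  1.82  0.23  0.91 -0.09]
3.141592653589793 -1.7 [ 0.2   0.45 -0.33  1.82  0.18  0.9  -0.35]
```

Triangulated bar centre is (528, -9.7, 268); the height expected was 269 and the length came out 44.5, so both fit. I'll use tool yaw π so the last joint has room, then check from near with the wrist camera.

Run:
```python
from h import *
goto([527.5,-9.8,420],down(np.pi-0.04))
p,r=current_ee_pos(),current_ee_rot();im=read_camera("wrist");cv2.imwrite("pics/w1.png",im)
np.savez("w1.npz",p=p,r=r);print(p,r,current_t(),current_force(),current_torque())
```

```text
[527.60120623 -11.02577055 419.66943119] [-2.73771215e-04  2.11788666e-02  9.99775640e-01 -2.25722457e-04] 2.4917 [ 0.20979533 -0.65634878  0.93089446] [ 0.01132682 -0.03246113  0.03924052]
```

View pics/w1.png

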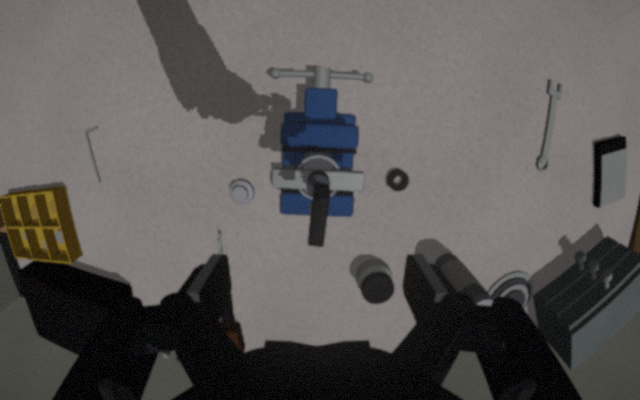

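The wrist view shows the dark bar from about (319,178) down to (317,246), nearly vertical in the picture and over the vise. I'll cast its outline onto the bar-top plane.

Run:
```python
from h import *
im=cv2.imread("pics/w1.png");f=np.load("w1.npz");p,r=f["p"],f["r"]
P=lambda u,v,z=281:(lambda o,d:(o+d*(z-o[2])/d[2])[:2])(*wray(u,v,p,r))
pts=[]
for v in range(180,250,6):
    xs=[x for x in range(303,334) if im[v,x].max()<45]
    if xs:
        a,b=P(xs[0]-.5,v),P(xs[-1]+.5,v);pts.append((a+b)/2);print(v,xs[0],xs[-1],a.round(1),b.round(1))
print("mouth centre est of seal etc; end", P(317,246.5))
```

```text
180 308 315 [499.2 -16.6] [499.4 -11. ]
186 313 327 [503.6 -13.3] [504.   -2.9]
192 313 329 [507.9 -13.5] [508.4  -1.6]
198 314 328 [512.3 -13. ] [512.8  -2.4]
204 312 327 [516.7 -14.6] [517.1  -3.3]
210 312 326 [521.1 -14.8] [521.6  -4.1]
216 311 325 [525.6 -15.7] [526.1  -5. ]
222 311 324 [530.2 -16. ] [530.6  -5.9]
228 310 323 [534.8 -16.9] [535.2  -6.8]
234 310 322 [539.5 -17.2] [539.9  -7.7]
240 310 322 [544.3 -17.4] [544.7  -7.8]
mouth centre est of seal etc; end [549.84124403 -12.09271824]
```

Bar: end at x≈549.8, so centre about (527.8, -10.4), axis angle about -0.13 rad. I'll descend and grip.

Run:
```python
from h import *
yaw=np.pi-0.13;q=down(yaw)
goto([527.8,-10.4,370],q);dwell(.3);print(current_ee_pos(),current_force().round(2) if hasattr(current_force(),'round') else current_force())
print(move_l([527.8,-10.4,323],speed=80,force_limit=8));dwell(.2)
print(current_ee_pos(),current_force())
grip(20);dwell(.1);print(current_force(),current_torque())
grip(5,40);dwell(.4);print(current_opening(),current_gripper_force(),current_ee_pos(),R.from_quat(np.roll(current_ee_rot(),-1)).as_matrix()[:2,0],current_force(),current_torque(),current_t())
cv2.imwrite("pics/w2.png",read_camera("wrist"))
```

```text
[528.40170828 -10.26426316 371.26779388] [-0.59  0.02  1.32]
False
[528.05573888 -10.32239146 323.51261029] [-0.15017148 -0.2005984   0.85189436]
[-0.38643616  0.68674946  0.23852311] [ 0.02850064  0.03011932 -0.05886985]
12.899531096646456 39.0616375207901 [527.86204863  -9.94610764 323.15922025] [-0.9916087   0.12927532] [-1.09727592  3.27947144  2.03545707] [0.67284116 0.12068485 0.05386058] 5.4083
```

View pics/w2.png

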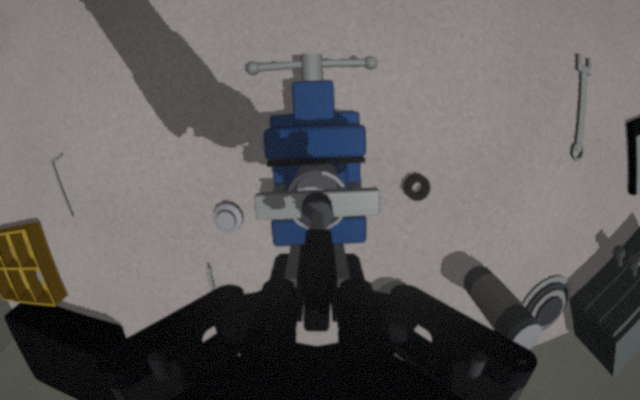

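The bar is between the pads: opening 12.9 mm, pad force 39 N, T-bar visible between the fingers at about (317,280). Now I'll push down in steps, watching the averaged force and stopping on a rise above the spring trend.

```bash
cat >> h.py <<'E'
def avg(n=10,dt=.02):
    a=[]
    for _ in range(n):
        dwell(dt);a.append(np.r_[current_ee_pos()[2],current_force(),current_torque()[2]])
    return np.mean(a,0),np.std(a,0)
E
python3 - <<'E'
from h import *
x,y=527.8,-9.9
grip(5,60);m,s=avg();print(m.round(2),s.round(2))
move_l([x,y,323-9],speed=40,force_limit=15);print(9,avg()[0].round(2))
move_l([x,y,323-18],speed=40,force_limit=15)
Z=[];F=[]
for d in np.arange(18,56,2.):
    if d>18: move_l([x,y,323-d],speed=30,force_limit=10)
    m,s=avg();print(d,m.round(2),s[3].round(2))
    if len(F)>=2:
        k=np.mean(np.array(F)-0.03*(-np.array(Z)))
        if m[3]-0.03*(-m[0])-k>1.5: print("contact, excess",m[3]+.03*m[0]-k);break
    Z.append(m[0]);F.append(m[3])
print(current_t(),current_opening())
E
```

```text
[ 3.2315e+02 -5.2000e-01  4.0400e+00  3.3000e+00 -2.0000e-02] [0.01 0.56 0.29 0.5  0.02]
9 [ 3.1405e+02 -1.0000e-01  3.6300e+00  2.8900e+00 -2.0000e-02]
18.0 [ 3.0511e+02  1.0000e-01  3.6700e+00  3.3400e+00 -1.0000e-02] 0.32
20.0 [ 3.0301e+02  2.6000e-01  3.5100e+00  3.1000e+00 -2.0000e-02] 0.52
22.0 [ 3.0099e+02  4.7000e-01  3.4100e+00  3.1800e+00 -1.0000e-02] 0.28
24.0 [298.98   0.52   3.4    3.44  -0.  ] 0.65
26.0 [ 2.9699e+02  6.1000e-01  3.5400e+00  3.0400e+00 -1.0000e-02] 0.34
28.0 [ 2.95e+02  9.60e-01  3.36e+00  3.25e+00 -2.00e-02] 0.39
30.0 [ 2.9301e+02  1.1500e+00  3.6600e+00  3.5500e+00 -2.0000e-02] 0.75
32.0 [ 2.9101e+02  1.1500e+00  3.5100e+00  3.4000e+00 -2.0000e-02] 0.33
34.0 [2.8901e+02 1.3900e+00 3.2900e+00 3.6100e+00 1.0000e-02] 0.6
36.0 [ 2.8702e+02  1.2200e+00  3.3500e+00  3.7100e+00 -3.0000e-02] 0.46
38.0 [285.03   1.35   3.09   3.93  -0.  ] 0.38
40.0 [ 2.8302e+02  1.4500e+00  3.3400e+00  3.6100e+00 -1.0000e-02] 0.61
42.0 [ 2.8103e+02  1.3300e+00  3.4600e+00  3.8700e+00 -1.0000e-02] 0.41
44.0 [ 2.7903e+02  1.2500e+00  3.2200e+00  3.7400e+00 -3.0000e-02] 0.44
46.0 [ 2.7703e+02  1.3200e+00  3.3000e+00  4.2200e+00 -3.0000e-02] 0.38
48.0 [ 2.7524e+02  8.3000e-01  2.8000e+00  6.2100e+00 -1.0000e-02] 0.42
contact, excess 2.2004318575132267
13.175 11.368763778174207
```

Contact: the excess is about 2.2 N at z=275.2, on a clean linear baseline (contact at travel about 47 mm, so the piston is about 51 mm below the mouth). I'll go down 0.9 mm more to about 3.5 N, then twist in steps, watching force and torque.

Run:
```python
from h import *
x,y,z=527.8,-9.5,274.0
move_l([x,y,z],speed=20,force_limit=8);m,s=avg(15);print(m.round(2))
if 6.8<m[3]<9.2:
    for k in range(1,8):
        hit=move_l([x,y,z],rot=down(np.pi-0.13-0.1*k),speed=30)
        m,s=avg(6);M=R.from_quat(np.roll(current_ee_rot(),-1)).as_matrix();print(k,m.round(2),round(np.arctan2(M[1,0],M[0,0]),3),round(current_t(),2),current_opening())
        if abs(m[4])>.5 or m[3]>11: break
```

```text
[2.7438e+02 7.3000e-01 2.4400e+00 7.2100e+00 2.0000e-02]
1 [2.7446e+02 6.9000e-01 2.6000e+00 7.4500e+00 2.0000e-02] 2.912 14.03 11.319073042113182
2 [2.7448e+02 5.9000e-01 2.6800e+00 7.7600e+00 3.0000e-02] 2.812 14.38 11.799470872702184
3 [2.7451e+02 1.0800e+00 2.7600e+00 7.7000e+00 3.0000e-02] 2.712 14.72 11.573925988507089
4 [2.7454e+02 5.1000e-01 2.9600e+00 7.6800e+00 4.0000e-02] 2.612 15.07 11.841923416519755
5 [2.7453e+02 9.3000e-01 3.5200e+00 7.5500e+00 1.0000e-02] 2.512 15.43 11.828974827593015
6 [2.7454e+02 1.2400e+00 3.8900e+00 7.1400e+00 3.0000e-02] 2.412 15.78 11.49953499341466
7 [2.7454e+02 1.2800e+00 3.9400e+00 6.4600e+00 5.0000e-02] 2.312 16.12 11.398214453265794
```

The torque reads low, so I'll check visually that the bar is turning with the gripper.

Run:
```python
from h import *
w=read_camera("wrist")[80:380,120:520];s=cv2.resize(read_camera("scene")[130:255,235:360],(400,400),interpolation=2)
w=cv2.resize(w,(533,400)); w=np.clip(w.astype(int)*2,0,255).astype(np.uint8)
w=w[:,70:470];cv2.imwrite("pics/c3.png",np.hstack([w,s]));print(current_torque(),current_joint_efforts())
```

```text
[ 0.85525025 -0.27050038  0.08396888] [  2.11804569 -42.13473916  -1.877243   -13.24417681   0.77708652
   0.90578802  -0.04448046]
```

View pics/c3.png

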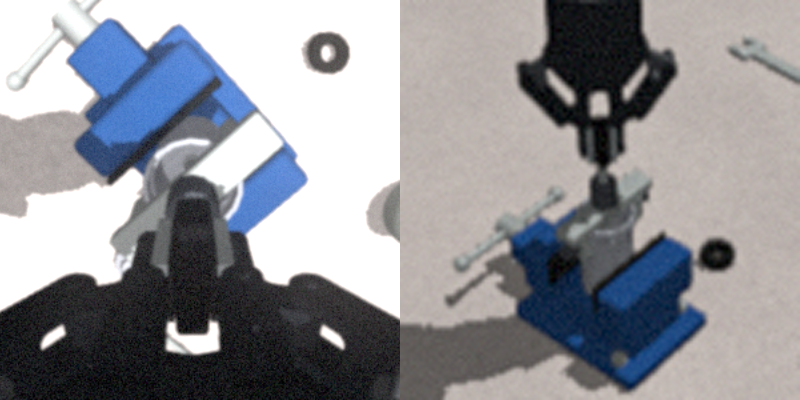

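The bar has turned with the gripper: it lies along the pads at crop (193,260) and makes a clear angle with the bridge. z has held steady too. I'll carry on to the stop.

Run:
```python
from h import *
x,y,z=527.8,-9.5,274.0
for a in np.arange(.78,1.42,.06):
    move_l([x,y,z],rot=down(np.pi-0.13-a),speed=30)
    m,s=avg(5);M=R.from_quat(np.roll(current_ee_rot(),-1)).as_matrix();yw=np.arctan2(M[1,0],M[0,0])
    print(a.round(2),m.round(2),"lag",round(yw-(np.pi-.13-a),3),round(current_joint_efforts()[6],3),round(current_t(),2),round(current_opening(),2),np.round(current_ee_pos(),2)[:2])
    if abs(m[4])>.6 or yw-(np.pi-.13-a)>.05 or m[3]>12: break
```

```text
0.78 [2.7453e+02 1.3500e+00 4.5200e+00 6.0300e+00 9.0000e-02] lag 0.001 -0.062 16.56 11.66 [528.25  -8.93]
0.84 [2.7452e+02 1.9000e+00 4.2600e+00 6.1500e+00 8.0000e-02] lag 0.001 -0.075 16.89 11.87 [528.32  -8.84]
0.9 [2.7452e+02 2.0700e+00 4.5000e+00 5.7300e+00 1.0000e-01] lag 0.001 -0.084 17.23 11.91 [528.36  -8.77]
0.96 [2.7452e+02 2.0300e+00 4.7800e+00 5.5900e+00 8.0000e-02] lag 0.001 -0.092 17.56 11.8 [528.41  -8.71]
1.02 [2.7452e+02 2.2800e+00 4.5500e+00 5.3900e+00 9.0000e-02] lag 0.001 -0.099 17.89 11.58 [528.48  -8.62]
1.08 [2.7451e+02 2.2500e+00 4.9400e+00 5.1000e+00 1.0000e-01] lag 0.001 -0.107 18.23 12.17 [528.54  -8.56]
1.14 [2.745e+02 2.240e+00 5.040e+00 4.590e+00 1.100e-01] lag 0.001 -0.114 18.56 11.47 [528.59  -8.47]
1.2 [2.7451e+02 2.7600e+00 5.7700e+00 4.5800e+00 1.2000e-01] lag 0.001 -0.121 18.89 11.76 [528.66  -8.44]
1.26 [2.7451e+02 2.6400e+00 5.3400e+00 4.4700e+00 1.2000e-01] lag 0.001 -0.128 19.23 11.69 [528.74  -8.34]
1.32 [2.7449e+02 3.3400e+00 5.4200e+00 4.2100e+00 1.2000e-01] lag 0.001 -0.136 19.56 11.97 [528.77  -8.25]
1.38 [274.52   3.45   4.57   3.81   0.83] lag 0.004 -0.842 19.89 11.54 [528.87  -8.3 ]
```

The stop was reached after 1.35 rad, with the torque jumping to 0.83 N m and z constant. Fz fell only once the brake began to bite, which fits load passing to the sleeve, but the bar might have crept up in the pads. I'll compare the bar's end in the wrist picture with the earlier one before releasing.

Run:
```python
from h import *
a=cv2.imread("pics/w2.png");b=read_camera("wrist");cv2.imwrite("pics/w4.png",b)
g=lambda i:np.clip(cv2.resize(i[215:350,265:370],(400,514),interpolation=2).astype(int)*3,0,255).astype(np.uint8)
cv2.imwrite("pics/c4.png",np.hstack([g(a),g(b)]))
for i in(a,b): print([int(v) for v in i[318:340,312:322].mean((1,2))])
```

```text
[20, 19, 22, 21, 20, 20, 21, 20, 19, 22, 19, 28, 55, 93, 120, 129, 130, 132, 135, 136, 135, 135]
[14, 13, 15, 8, 12, 15, 11, 9, 13, 9, 11, 15, 30, 64, 105, 131, 138, 138, 137, 137, 137, 137]
```

View pics/c4.png

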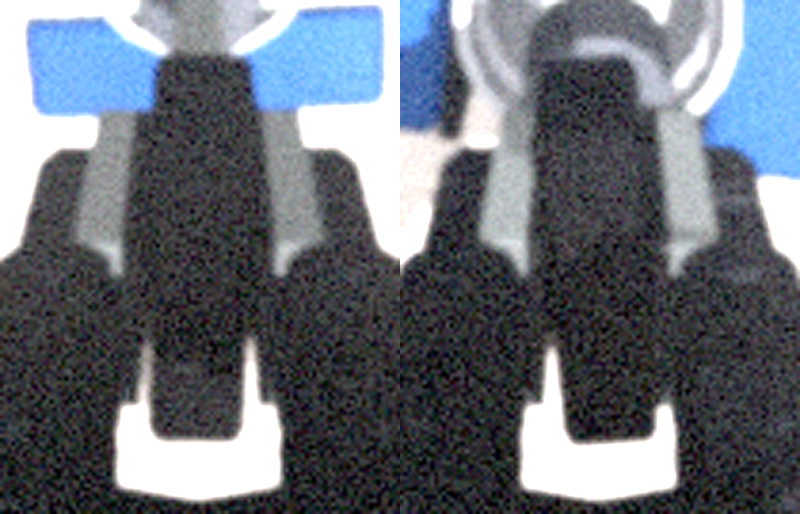

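The two crops match: the bar's far end is at row 58 and its near end at row 438 in both, under 1 px of change, so there was no slip in the pads. I'll release, retreat upward and check the bar height.

Run:
```python
from h import *
p=current_ee_pos()
grip(85);dwell(.2);print(current_force())
print(move_l([p[0],p[1],380],speed=80,force_limit=15));
goto([420,-200,420],down(np.pi-1.4));dwell(.2)
s,t=read_camera("scene"),read_camera("top");cv2.imwrite("pics/s5.png",s);cv2.imwrite("pics/t5.png",t)
c=[]
for n,im,(x,y,w,h) in(("scene",s,(280,150,32,36)),("top",t,(302,195,38,32))):
    m=(im[y:y+h,x:x+w].max(2)<45).astype(np.uint8);k,l,st,ce=cv2.connectedComponentsWithStats(m)
    for i in range(1,k):
        if st[i,4]>8: print(n,st[i]+[x,y,0,0,0],ce[i]+[x,y])
a=cv2.resize(s[130:255,235:360],(400,400),interpolation=2);b=cv2.resize(t[180:280,270:370],(400,400),interpolation=2)
cv2.imwrite("pics/c5.png",np.hstack([a,b]));print(current_t())
def proj(n,P):
    p=camera_params(n);c=np.linalg.inv(p["extrinsics"])@np.r_[P,1];return p["fx"]*c[0]/c[2]+p["cx"],p["fy"]*c[1]/c[2]+p["cy"]
print("expected scene",proj("scene",[527.9,-9.7,220.2]),proj("scene",[527.9,-9.7,268.8]))
```

```text
[ 0.69349943  0.21120823 -0.13141767]
False
scene [293 167  10  14  80] [297.2125 174.    ]
top [308 211   8   3  19] [311.89473684 211.78947368]
top [315 213  20   9  91] [323.15384615 215.67032967]
23.5167
expected scene (np.float64(296.79985002014064), np.float64(173.99667703866444)) (np.float64(296.0175846874123), np.float64(159.28851501291936))
```

View pics/c5.png

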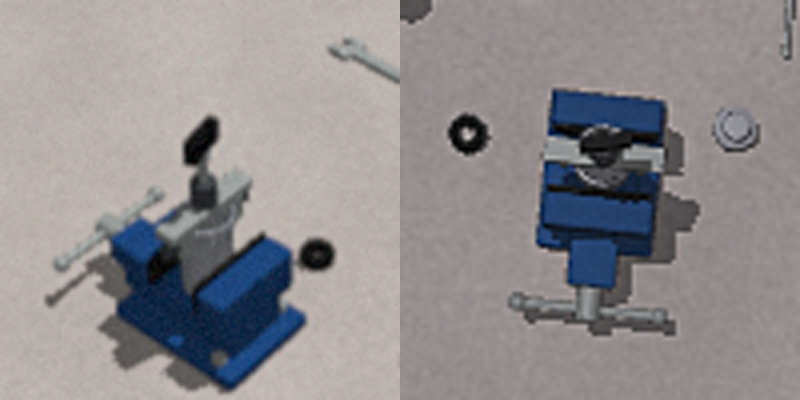

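The bar stayed down and twisted: its scene row is 174.0, the same as expected at this height. The neighbouring things haven't moved, so I'm handing in.

```bash
python3 -c "
from bench import *
print(sign_off())"
```

```text
the job is handed in; nothing more can be done
None
```

The gauge is locked at its clockwise stop with its tip resting on the piston at an estimated 3.5 N; the bar stayed down after release, nothing in view around the vise moved, and I handed in at about 23.5 s.

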